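# Third hand for a fish measuring board: butt the scale rail against the headpiece

### The job

A new scale rail is to be screwed to the fish measuring board and you are the third hand: pick up the rail, lower it gently into the groove of the board with its red zero end towards the headpiece, ease it along until that end butts against the headpiece, and press it there with a steady force of about 10 newtons. The headpiece is only glued, so do not ram it; grip the rail around its middle so that the screw holes near both ends stay free, and leave the screwdriver, the bowl of screws and the jar where they are. Keep the push steady for at least three seconds and finish while still gripping and pressing the rail: do not let go.

Things in the scene. Friction and masses are not known exactly. Their poses are not given: they have to be found in the camera images.
- board: Varnished wooden fish measuring board fixed to the bench (place and yaw vary), 360 mm long with the headpiece, 130 wide, deck 22 above the bench. Origin: centre of its underside; x along it towards the headpiece, y across, z up. A groove 36 wide (42 at its bevelled mouth), 5 deep, floor at z = 17, runs along its back edge, centred on y = -40, from x = -180 (open end) to x = +160 mm.
- headpiece: Dark wooden upright glued across the +x end of the board, rigid, 20 mm thick, 130 wide, top 78 mm above the bench. Origin: centre of its underside, at x = +170, y = 0 of the board; same axes. Its flat face at x = +160 mm of the board, looking to -x, closes the groove's end and is what the rail butts against.
- butt (a point): The point on the headpiece's face where the middle of the rail's zero end belongs: in the board's frame x = +160, y = -40, z = +27 mm. Neither the headpiece nor the rail gives way by more than a few tenths of a mm under the push; sliding along the groove the rail drags with about 1 N.
- rail: Scale rail: loose wooden batten 280 x 30 x 20 mm, about 0.13 kg (varies), lying right way up, white graduated strip on top, red zero end. Origin: centre of its underside; x along it towards the red end, y across, z up. Grip it across its 30 mm width, within 60 mm of the middle (screw holes at x = -115 and +115 mm). In the groove it stands 15 mm above the deck with 3 mm play to either side.
- rail_zero (a point): Centre of the rail's red zero end face: x = +140, y = 0, z = +10 mm in the rail's frame.
- screwdriver: Screwdriver with a yellow handle, about 200 mm long, lying on the bench beyond the headpiece; leave it alone.
- bowl: Clear round bowl with brass screws, 92 mm across, 34 mm high, between the robot and the board; origin at the centre of its underside; leave it alone.
- jar: Amber sample jar with a white cap, 64 mm across, 85 mm high, on the far right of the bench; origin at the centre of its underside; leave it alone.

How it is judged:
By the outcome, as a careful person would: the job done as asked, in the order asked, and still so for the second after the job is handed in, while the arm keeps its last pose, push and grip.
It also fails if it takes over 61 s, if anything falls off the work surface, if the arm or the gripper's body presses on something with over 40 N, if the wrist force passes 120 N, or if a joint passes its speed limit or range.

### The arm

A 6-joint arm with a two-finger parallel gripper is mounted at the origin on the work surface. World frame = base frame: x ahead of the robot, y to its left, z up, the work surface at z = 0. Lengths are in m, angles in rad, forces in N, time in s.
With the tool pointing down it reaches from about 0.25 to 0.775 m from the base axis. Payload 4 kg.
Tool frame: the origin (TCP) lies midway between the tips of the shut fingers; the grasp point (between the pads) lies 19 mm behind it; z points along the fingers, x is the direction in which the jaws open and shut, and the axes are right-handed (so a half turn about z gives the same grasp; the last joint's range is limited). The gripper opens to 94 mm and grips with 3 to 60 N. Pads are 16 mm wide; open, the fingers measure 119 mm over their backs; the gripper's body (75 mm by 177 mm) begins 78 mm behind the grasp point.
Start: joints at [1.088, 0.087, 1.371, -0, 1.684, -0.103], TCP at [0.204, 0.511, 0.206] pointing down, gripper open.
Joint ranges: [-3.1, 3.1], [-0.76, 2.03], [0.27, 2.55], [-1.08, 4.22], [0.17, 2.65], [-2.57, 2.57]. Speed limits (rad/s): [2.79, 2.79, 3.14, 3.14, 3.14, 3.14].

### API

Orientations are given as [roll, pitch, yaw] about the fixed x, y, z axes, in that order (R = Rz(yaw) Ry(pitch) Rx(roll)).
In Python, from bench import * gives the robot as it stands.
- The arm moves only by the tool send_rows, never from a script. Its argument "rows" is one flat list of numbers, 7 for each row, row after row: the shift along the world's x, y, z in mm, then the turn, a rotation vector about the world's x, y, z in degrees, then the opening, from 0 (shut) to 1 (fully open). A call has exactly 8 rows; each row shifts and turns the commanded pose from where the row before left it; what a row does not reach is not made up. A row lasts 1/8 s, in which the tool goes at most 62.5 mm and 10.7 degrees, less where a joint would pass 70% of its speed; a pose out of reach is approached as far as the arm can. A call is refused whole if a number of a shift passes 62.5 or a number of a turn 10.7, either way. A call with a gripper value outside its range is refused whole. The fingers move at their own pace and stop on an object; the grip force is fixed at half the most. Time passes only in rows, so rows that do not move let the fingers close, or fill a call up. It gives the time, the measured TCP pose, the force and the opening at its end, in the units of the state.
- get_obs(): the state, without advancing time (a new reading comes with each control period).
- snapshot(name): name is "side" or "top" or "wrist"; returns a dict with "color" (400x640x3 uint8, red, green, blue), "intrinsics" (3x3 intrinsics, pixels), "distortion" ([k1, k2, p1, p2, k3] as OpenCV has them; the pictures are not rectified), "rvec" (rotation vector, rad) and "tvec" (3), from world to camera coordinates, as OpenCV has them; the wrist camera has in their place "T_tool_cam" (4x4, takes a point from camera to tool coordinates, whose origin is the TCP and whose axes are the tool frame's). Camera axes: x right, y down, z forward; pixel columns grow to the right and rows downward; lengths in m; the calibration is good to about 2 mm. A picture is of the moment at which its call begins: read the wrist's pose just before it. There is no depth.
- close_job(): hands the job in, once; it reports no verdict.
The state is a dict: "time": time; "joint_positions": joint angles; "qvel": joint speeds; "joint_torque": joint torques, N m; "tool_pos": TCP position; "ee_rot": TCP orientation; "wrist_force": force on the tool from outside, world axes, zero at the start; "wrist_torque": the same for the moment, N m; "width": finger opening in m.
Only numpy, scipy, OpenCV 4.12 (cv2) and the standard library are available. Lean on these libraries where they do the work, as an engineer would, in place of code of your own. Each camera call takes 0.05 s, during which the arm holds its last target.

## Working session

There is one attempt and no reset: what is moved stays moved. The work goes in short steps, Python scripts to look and compute and a tool call to move; the robot and the scene stay as the last step left them, time stands still between calls to the robot, and variables do not carry over. Pictures are saved under pics/ and viewed, and the job is handed in when it is done.

Besides the shell and the picture viewer there is one more tool, called after "Emit:" by a JSON object that holds its "name" and its "arguments", one argument or row to a line. send_rows: Moves the arm, as the interface text tells. Its arguments: {"type":"object","properties":{"rows":{"type":"array","items":{"type":"number"}}},"required":["rows"]}

```bash
mkdir -p pics; ls; python3 - <<'E'
from bench import *
import cv2
o=get_obs()
for k,v in o.items(): print(k,v)
for n in ["side","top","wrist"]:
    s=snapshot(n); cv2.imwrite(f"pics/{n}0.png",s["color"][:,:,::-1])
    print(n,{k:v for k,v in s.items() if k!="color"})
E
```

```text
pics
time 0.0
joint_positions [ 1.08790212e+00  8.79292614e-02  1.37223402e+00 -1.63189213e-05
  1.68358755e+00 -1.03120476e-01]
qvel [ 2.12605423e-04  2.60344023e-04  2.24382669e-04  8.17215854e-04
  9.18263327e-05 -8.94393881e-04]
joint_torque [-7.02397101e-04 -3.40190721e+01 -3.02420855e+01  7.16130668e-02
  3.30148847e-02 -1.72816535e-04]
tool_pos [0.20365749 0.51032066 0.20432851]
ee_rot [-3.14138663e+00  2.14838763e-03  1.19102100e+00]
wrist_force [-0.58085466 -0.11650148 -0.09229393]
wrist_torque [0.00489607 0.02264889 0.03579179]
width 0.09384694180954381
side {'intrinsics': array([[436.05748535,   0.        , 321.16832648],
       [  0.        , 436.05748535, 194.35168775],
       [  0.        ,   0.        ,   1.        ]]), 'distortion': array([-0.03330361,  0.        ,  0.        ,  0.        ,  0.        ]), 'rvec': array([ 2.37295903, -0.59970259,  0.21205358]), 'tvec': array([-0.47641184,  0.28366644,  1.04067164])}
top {'intrinsics': array([[458.72000549,   0.        , 325.70859313],
       [  0.        , 458.72000549, 200.09897844],
       [  0.        ,   0.        ,   1.        ]]), 'distortion': array([-0.0708527,  0.       ,  0.       ,  0.       ,  0.       ]), 'rvec': array([ 2.12149073, -2.13110165,  0.19892192]), 'tvec': array([0.08307948, 0.54768824, 1.27480662])}
wrist {'intrinsics': array([[305.89012036,   0.        , 320.19697364],
       [  0.        , 305.89012036, 199.39061246],
       [  0.        ,   0.        ,   1.        ]]), 'distortion': array([0.01282247, 0.        , 0.        , 0.        , 0.        ]), 'T_tool_cam': array([[ 9.99999527e-01, -4.51519182e-04,  8.61564613e-04,
        -1.09614287e-03],
       [ 2.35010875e-04,  9.71646630e-01,  2.36437668e-01,
        -6.66538603e-02],
       [-9.43892496e-04, -2.36437354e-01,  9.71646277e-01,
        -1.79549936e-01],
       [ 0.00000000e+00,  0.00000000e+00,  0.00000000e+00,
         1.00000000e+00]])}
```

View pics/side0.png

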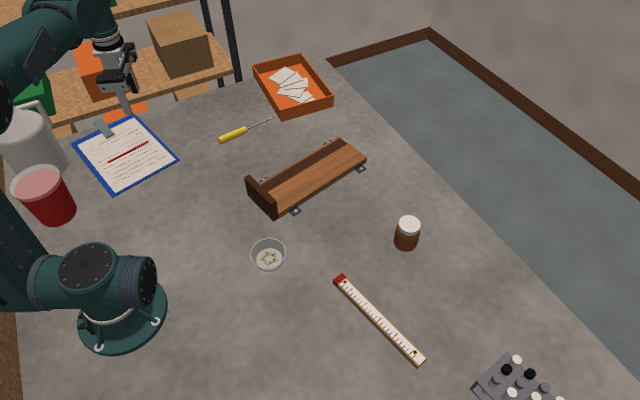

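View pics/top0.png

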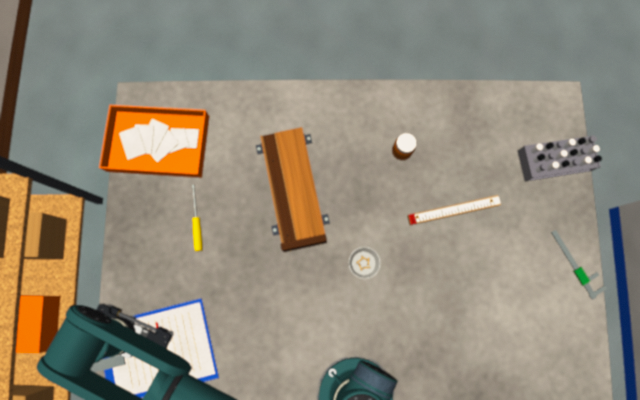

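View pics/wrist0.png

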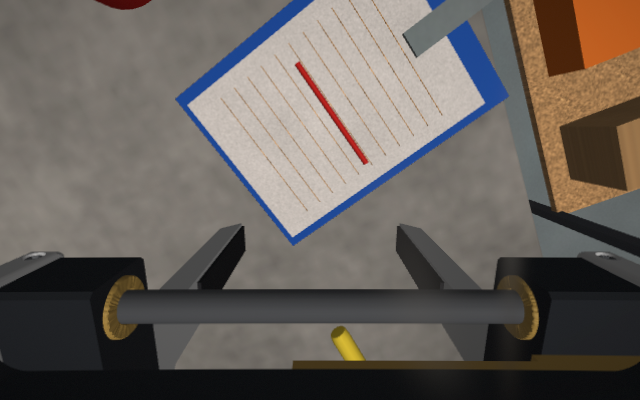

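```bash
cat > h.py <<'E'
import numpy as np,cv2
from scipy.optimize import least_squares
def crop(src,x0,y0,w,h,f,out):
    im=cv2.imread(src)[y0:y0+h,x0:x0+w]
    cv2.imwrite(out,cv2.resize(im,None,fx=f,fy=f,interpolation=cv2.INTER_CUBIC))
E
python3 - <<'E'
from h import *
crop("pics/top0.png",245,115,100,145,4,"pics/t_board.png")
crop("pics/top0.png",395,185,120,50,6,"pics/t_rail.png")
crop("pics/side0.png",235,130,145,95,5,"pics/s_board.png")
crop("pics/side0.png",325,265,110,110,5,"pics/s_rail.png")
E
```

```text
(no output)
```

View pics/t_board.png

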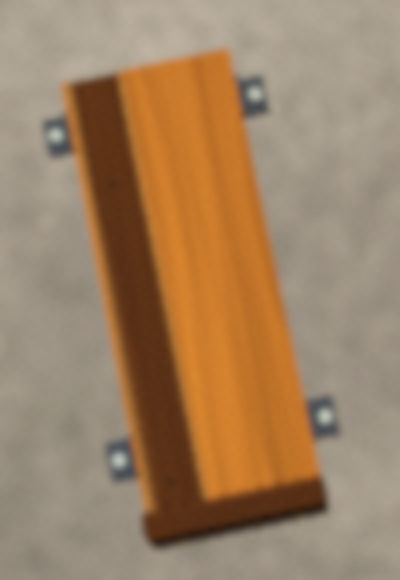

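View pics/t_rail.png

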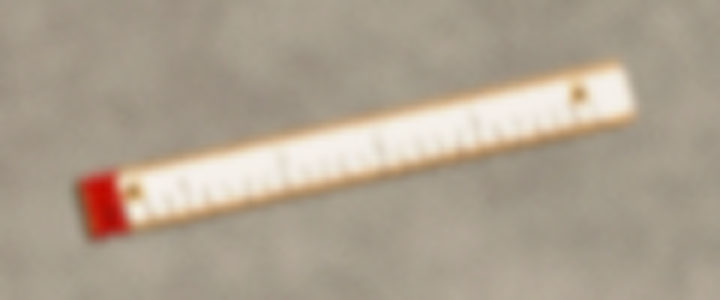

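View pics/s_board.png

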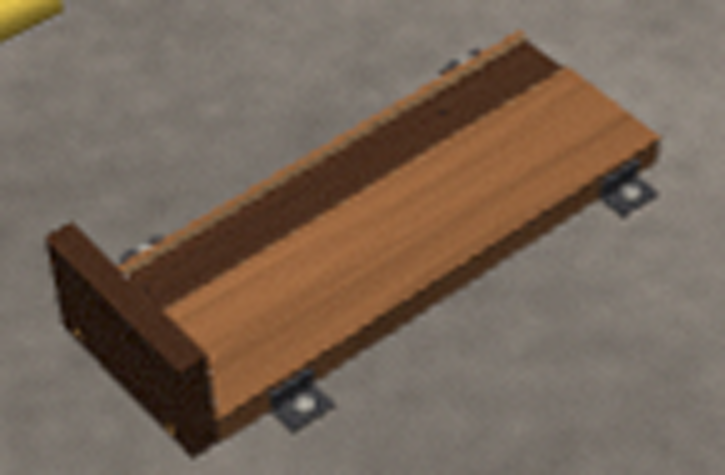

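View pics/s_rail.png

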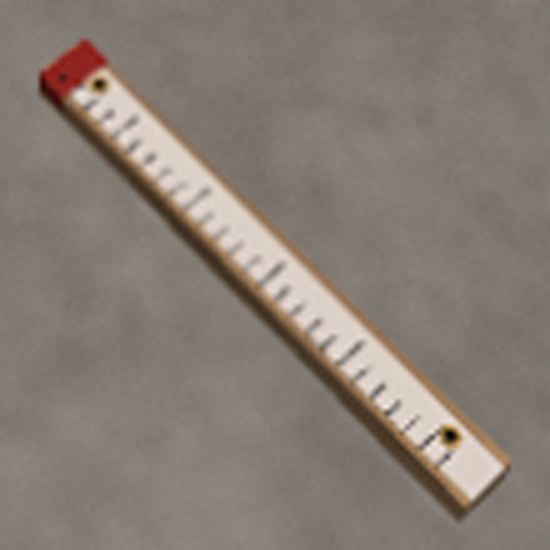

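```bash
cat >> h.py <<'E'
def P(c,f,x0,y0): return [(c[0]+.5)/f-.5+x0,(c[1]+.5)/f-.5+y0]
def proj(s,X): return cv2.projectPoints(np.asarray(X,float).reshape(-1,1,3),s['rvec'],s['tvec'],s['intrinsics'],s['distortion'])[0][:,0]
def tf(p,X):
    c,s=np.cos(p[3]),np.sin(p[3]); X=np.asarray(X)/1000.
    return np.c_[c*X[:,0]-s*X[:,1]+p[0],s*X[:,0]+c*X[:,1]+p[1],X[:,2]+p[2]]
def fit(views,p0):
    # views: list of (snap, X mm, px)
    f=lambda p: np.concatenate([(proj(s,tf(p,X))-px).ravel() for s,X,px in views])
    r=least_squares(f,p0,x_scale=[.1,.1,.1,1]); return r.x,f(r.x).reshape(-1,2)
E
cat > m.py <<'E'
from bench import *
from h import *
T=snapshot("top");S=snapshot("side")
for s in(T,S): print("cam",-cv2.Rodrigues(s['rvec'])[0].T@s['tvec'])
tr=[P(c,6,395,185) for c in[(78,183),(92,238),(620,62),(634,118),(134,192),(579,95)]]
# red end left corners: image left = red, upper = +x world. rail x -> +yworld => rail y -> -xworld
Xr=[(140,-15,20),(140,15,20),(-140,-15,20),(-140,15,20),(115,0,20),(-115,0,20)]
sr=[P(c,5,325,265) for c in[(85,40),(509,464),(462,508),(99,84),(450,436)]]
Xs=[(140,-15,20),(-140,-15,20),(-140,15,20),(115,0,20),(-115,0,20)]
p,r=fit([(T,Xr,tr),(S,Xs,sr)],[.5,-.3,0,1.7])
print("rail",p,np.degrees(p[3]));print(r.round(1))
for n,v in(("T",[(T,Xr,tr)]),("S",[(S,Xs,sr)])): print(n,fit(v,p)[0].round(4))
tb=[P(c,4,245,115) for c in[(63,86),(229,50),(155,545),(326,508),(322,482),(120,75)]]
# far end x=-180; left image = world +y = board y=-65
Xb=[(-180,-65,22),(-180,65,22),(180,-65,78),(180,65,78),(160,65,78),(-180,-19,22)]
sb=[P(c,5,235,130) for c in[(660,138),(520,32),(50,240),(72,224),(212,355),(192,370),(570,67),(194,455)]]
Xc=[(-180,65,22),(-180,-65,22),(180,-65,78),(160,-65,78),(160,65,78),(180,65,78),(-180,-19,22),(180,65,0)]
p,r=fit([(T,Xb,tb),(S,Xc,sb)],[.5,.05,0,-3.0])
print("board",p,np.degrees(p[3]));print(r.round(1))
for n,v in(("T",[(T,Xb,tb)]),("S",[(S,Xc,sb)])): print(n,fit(v,p)[0].round(4))
E
python3 m.py
```

```text
cam [0.30580266 0.0847494  1.35325489]
cam [ 0.20828152 -0.63256629  0.97309355]
rail [ 0.5258903  -0.30167382 -0.00237597  1.77861131] 101.90692147222123
[[ 0.2 -1.2]
 [ 0.3 -0.5]
 [-0.3 -0.6]
 [ 0.1 -0.3]
 [ 0.2  0.4]
 [ 0.   0.5]
 [-0.2 -0.6]
 [ 0.2 -0.5]
 [ 0.4 -0.3]
 [-0.7  0.8]
 [-1.1  1. ]]
T [ 0.5243 -0.3     0.0025  1.7812]
S [ 0.5271 -0.3013 -0.0038  1.775 ]
board [ 5.92136366e-01  1.77970441e-01 -2.91108938e-03 -2.92911561e+00] -167.82596194630435
[[-0.3 -0.5]
 [-0.1 -0.3]
 [-1.6 -0.8]
 [ 1.3 -1.5]
 [ 0.7 -2. ]
 [ 0.2 -0.9]
 [-0.2  0. ]
 [-0.2 -0.2]
 [-1.3 -0.2]
 [ 0.2 -0.4]
 [-0.4  0.3]
 [-2.4  1.1]
 [-0.6  0.1]
 [-0.2  1.7]]
T [ 5.8900e-01  1.7800e-01 -1.9000e-03 -2.9321e+00]
S [ 0.5969  0.1845 -0.0103 -2.9288]
```

Emit:
{"name": "send_rows", "arguments": {
  "rows": [40,-30,1,0,0,3,1,40,-30,1,0,0,3,1,40,-30,1,0,0,3,1,40,-30,1,0,0,3,1,40,-30,1,0,0,3,1,40,-30,1,0,0,3,1,40,-30,1,0,0,3,1,40,-30,1,0,0,3,1]
}}

```text
time: 1.25
tool_pos: [0.525, 0.2697, 0.2134]
ee_rot: [-3.142, -0.0, 1.612]
wrist_force: [-0.0, 0.4, 0.0]
width: 0.0938
```

Emit:
{"name": "send_rows", "arguments": {
  "rows": [40,-30,1,0,0,3,1,40,-30,1,0,0,3,1,36,-20,1,0,0,3,1,0,0,0,0,0,1,1,0,0,0,0,0,0,1,0,0,0,0,0,0,1,0,0,0,0,0,0,1,0,0,0,0,0,0,1]
}}

```text
time: 2.25
tool_pos: [0.6395, 0.1914, 0.217]
ee_rot: [3.141, -0.0, 1.785]
wrist_force: [0.5, -0.8, -0.6]
width: 0.0937
```

```bash
python3 - <<'E'
from bench import *
import cv2,json,numpy as np
o=get_obs(); s=snapshot("wrist"); cv2.imwrite("pics/w1.png",s["color"][:,:,::-1])
np.savez("w1.npz",pos=o["tool_pos"],rot=o["ee_rot"])
print(o["tool_pos"],o["ee_rot"],o["time"])
E
```

```text
[0.63947535 0.19141303 0.21699625] [ 3.14095799e+00 -1.08863918e-04  1.78529336e+00] 2.25
```

View pics/w1.png

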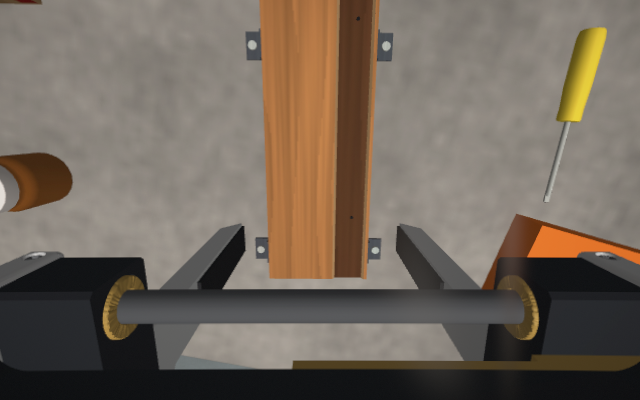

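Emit:
{"name": "send_rows", "arguments": {
  "rows": [-20,-4,0,0,0,0,1,-20,-4,0,0,0,0,1,-20,-4,0,0,0,0,1,-20,-4,0,0,0,0,1,-20,-4,0,0,0,0,1,0,0,0,0,0,0,1,0,0,0,0,0,0,1,0,0,0,0,0,0,1]
}}

```text
time: 3.3
tool_pos: [0.5405, 0.1709, 0.2163]
ee_rot: [-3.142, -0.0, 1.784]
wrist_force: [0.1, -0.7, 0.8]
width: 0.094
```

```bash
python3 - <<'E'
from bench import *
import cv2,json,numpy as np
from h import *
o=get_obs(); s=snapshot("wrist"); cv2.imwrite("pics/w2.png",s["color"][:,:,::-1])
np.savez("w2.npz",pos=o["tool_pos"],rot=o["ee_rot"])
print(o["tool_pos"],o["ee_rot"],o["time"])
crop("pics/w2.png",230,0,180,140,4,"pics/w2a.png")
crop("pics/w1.png",230,0,180,140,4,"pics/w1a.png")
crop("pics/w1.png",230,180,180,110,4,"pics/w1b.png")
E
```

```text
[0.54045794 0.17091641 0.2162773 ] [-3.14151897e+00 -8.24874802e-05  1.78438130e+00] 3.3
```

View pics/w2.png

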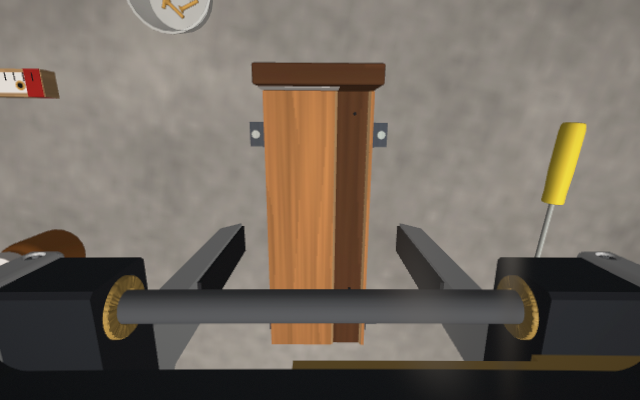

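View pics/w2a.png

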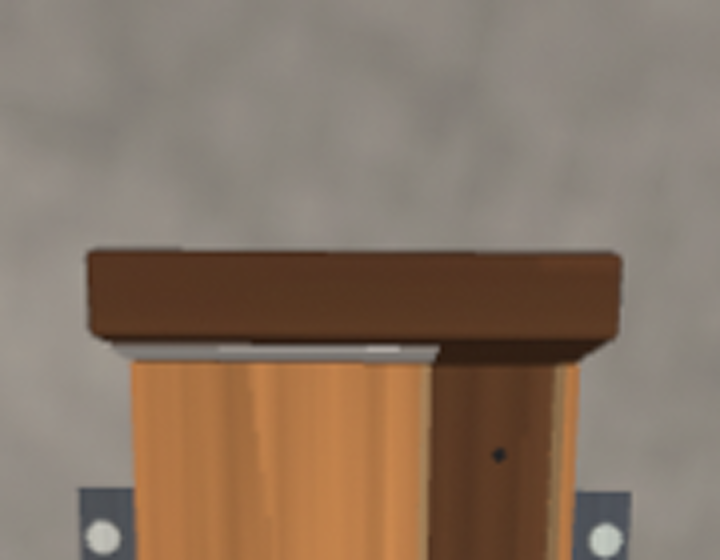

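View pics/w1b.png

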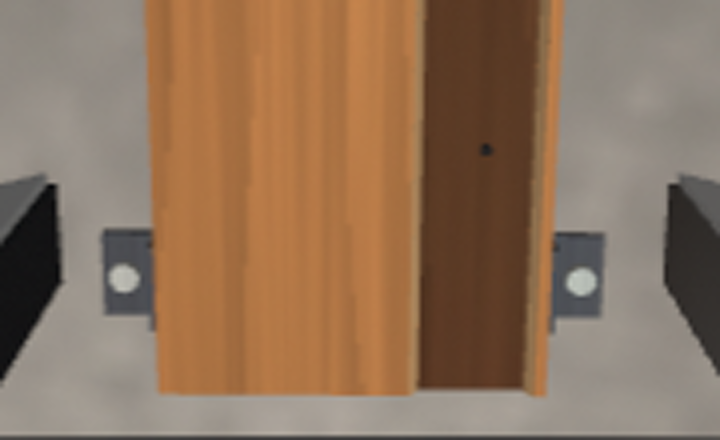

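View pics/w1a.png

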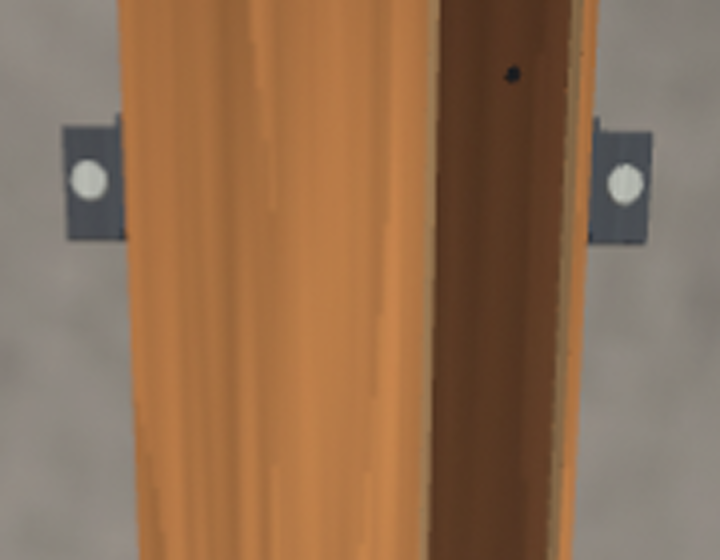

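```bash
cat >> h.py <<'E'
from scipy.spatial.transform import Rotation as Ro
def wcam(s,pos,rot):
    T=np.eye(4);T[:3,:3]=Ro.from_euler('xyz',rot).as_matrix();T[:3,3]=pos
    C=np.linalg.inv(T@s['T_tool_cam'])
    return dict(rvec=cv2.Rodrigues(C[:3,:3])[0],tvec=C[:3,3],intrinsics=s['intrinsics'],distortion=s['distortion'])
E
cat > m2.py <<'E'
from bench import *
from h import *
s=snapshot("wrist")
A,B=[wcam(s,np.load(f)["pos"],np.load(f)["rot"]) for f in("w1.npz","w2.npz")]
X1=[(-180,65,22),(-180,-65,22),(-180,-19,22),(-180,-22,17),(-180,-58,17),(-95,-40,17),(135,-40,17)]
p1=[P(c,4,230,180) for c in[(159,395),(547,396),(413,395),(417,388),(524,388),(486,150)]]+[P((512,74),4,230,0)]
X2=[(160,65,22),(160,-65,22),(135,-40,17),(180,65,78),(180,-65,78)]
p2=[P(c,4,230,0) for c in[(133,362),(579,362),(499,456),(88,250),(622,252)]]
p,r=fit([(A,X1,p1),(B,X2,p2)],[.592,.178,0,-2.93]); print(p.round(4),np.degrees(p[3]));print(r.round(1))
q=tf(p,[(20,-40,17),(160,-40,27),(0,-40,17)]);print(q.round(4))
E
python3 m2.py
```

```text
[ 5.9420e-01  1.7880e-01  2.0000e-04 -2.9344e+00] -168.12644229670437
[[ 0.6 -0.3]
 [ 0.4  0. ]
 [-0.3  0. ]
 [ 0.7  0. ]
 [ 0.5  0.2]
 [-1.4 -0.3]
 [-1.6  0.5]
 [ 0.   0. ]
 [ 1.1  0.7]
 [-1.7 -0.2]
 [-0.2 -0.5]
 [ 1.7 -0.1]]
[[0.5663 0.2138 0.0172]
 [0.4293 0.185  0.0272]
 [0.5859 0.2179 0.0172]]
```

Emit:
{"name": "send_rows", "arguments": {
  "rows": [0,-42,0,0,0,-8,1,-1,-42,0,0,0,-8,1,-1,-42,0,0,0,-8,1,-1,-42,0,0,0,-8,1,-1,-42,0,0,0,-8,1,-1,-42,0,0,0,-8,1,-1,-42,0,0,0,-8,1,-1,-42,0,0,0,-8,1]
}}

```text
time: 4.4
tool_pos: [0.533, -0.1667, 0.2164]
ee_rot: [-3.142, -0.0, 0.663]
wrist_force: [0.5, -0.3, -0.5]
width: 0.094
```

Emit:
{"name": "send_rows", "arguments": {
  "rows": [-1,-42,0,0,0,-8,1,-1,-42,0,0,0,-8,1,-1,-42,0,0,0,-8,1,0,-36,0,0,0,-2,1,0,0,0,0,0,0,1,0,0,0,0,0,0,1,0,0,0,0,0,0,1,0,0,0,0,0,0,1]
}}

```text
time: 5.4
tool_pos: [0.5302, -0.3262, 0.2169]
ee_rot: [3.141, -0.0, 0.215]
wrist_force: [0.0, -0.4, 0.1]
width: 0.094
```

```bash
python3 - <<'E'
from bench import *
import cv2,json,numpy as np
from h import *
o=get_obs(); s=snapshot("wrist"); cv2.imwrite("pics/w3.png",s["color"][:,:,::-1])
np.savez("w3.npz",pos=o["tool_pos"],rot=o["ee_rot"])
print(o["tool_pos"],o["ee_rot"],o["time"])
crop("pics/w3.png",260,0,110,75,6,"pics/w3a.png")
crop("pics/w3.png",260,215,110,75,6,"pics/w3b.png")
E
```

```text
[ 0.53022684 -0.32615852  0.2168587 ] [ 3.14134883e+00 -4.51568984e-04  2.15169357e-01] 5.4
```

View pics/w3.png

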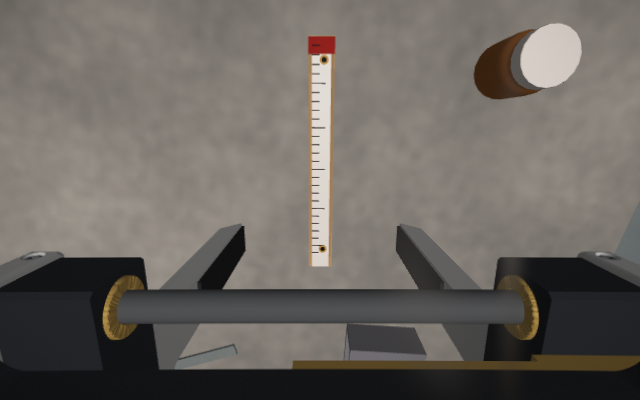

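View pics/w3a.png

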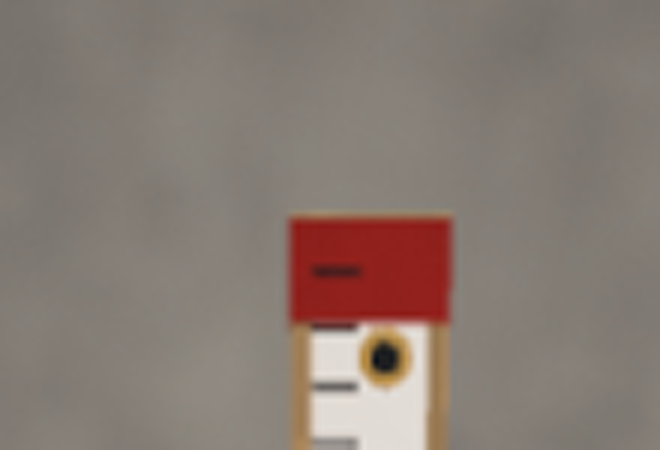

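View pics/w3b.png

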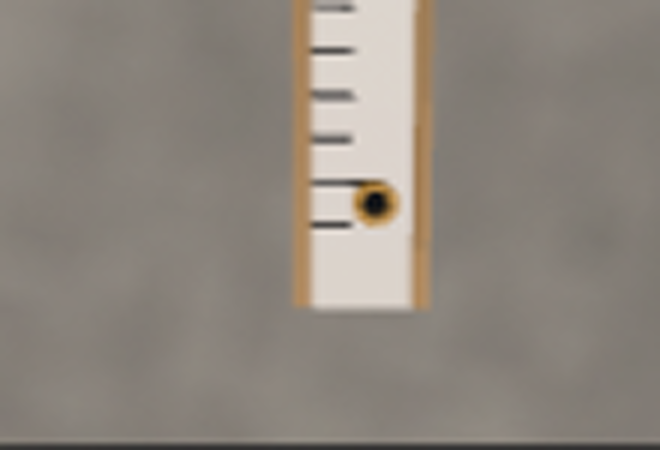

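```bash
cat > m3.py <<'E'
from bench import *
from h import *
s=snapshot("wrist");T=snapshot("top");S=snapshot("side")
f=np.load("w3.npz");A=wcam(s,f["pos"],f["rot"])
X=[(140,15,20),(140,-15,20),(-140,15,20),(-140,-15,20)]
px=[P(c,6,260,0) for c in[(289,217),(452,217)]]+[P(c,6,260,215) for c in[(293,308),(431,308)]]
tr=[P(c,6,395,185) for c in[(78,183),(92,238),(620,62),(634,118)]]
Xr=[(140,-15,20),(140,15,20),(-140,-15,20),(-140,15,20)]
sr=[P(c,5,325,265) for c in[(85,40),(509,464),(462,508)]]
Xs=[(140,-15,20),(-140,-15,20),(-140,15,20)]
for n,v in(("wrist",[(A,X,px)]),("all",[(A,X,px),(T,Xr,tr),(S,Xs,sr)])):
  p,r=fit(v,[.526,-.302,0,1.78]); print(n,p.round(4),np.degrees(p[3]).round(2));print(r.round(1).tolist())
o=get_obs();print(o["tool_pos"],np.degrees(o["ee_rot"]))
E
python3 m3.py
```

```text
wrist [ 5.2670e-01 -3.0290e-01 -5.0000e-04  1.7799e+00] 101.98
[[0.2, -0.1], [-0.2, 0.1], [0.3, -0.0], [-0.3, 0.1]]
all [ 0.5261 -0.3027 -0.0021  1.7788] 101.92
[[-0.1, -0.1], [-0.6, 0.1], [-0.2, -0.8], [-0.8, -0.7], [0.5, -1.3], [0.6, -0.6], [0.0, -0.6], [0.5, -0.4], [0.1, -0.4], [0.6, -0.2], [0.8, -0.0]]
[ 0.5300146  -0.32675531  0.21669652] [ 1.79989108e+02 -1.49126079e-02  1.22757548e+01]
```

Emit:
{"name": "send_rows", "arguments": {
  "rows": [-3,24,0,0,0,-0.3,1,0,0,-30,0,0,0,1,0,0,-40,0,0,0,1,0,0,-40,0,0,0,1,0,0,-40,0,0,0,1,0,0,-30,0,0,0,1,0,0,-16,0,0,0,1,0,0,0,0,0,0,1]
}}

```text
time: 6.6
tool_pos: [0.5263, -0.3027, 0.0195]
ee_rot: [-3.14, 0.001, 0.208]
wrist_force: [0.0, 0.6, 0.9]
width: 0.0941
```

```bash
python3 - <<'E'
from bench import *
import cv2,json,numpy as np
from h import *
o=get_obs(); s=snapshot("wrist"); cv2.imwrite("pics/w4.png",s["color"][:,:,::-1])
print(o["tool_pos"],np.degrees(o["ee_rot"]),o["time"],o["wrist_force"])
E
```

```text
[ 0.52632457 -0.30269807  0.01948682] [-1.79904556e+02  8.25222886e-02  1.19429124e+01] 6.6 [0.0030427  0.60184119 0.88257822]
```

View pics/w4.png

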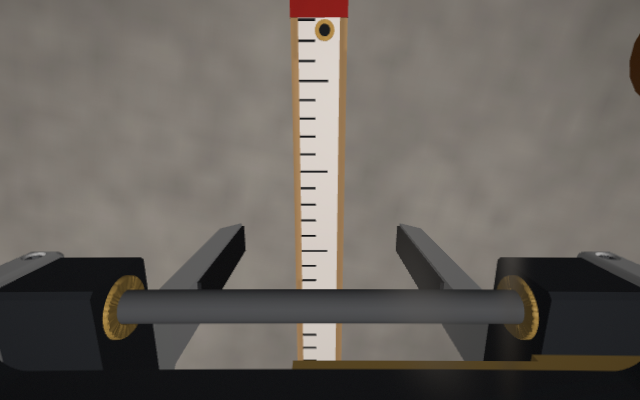

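Rail centred (col 320) between the fingers, aligned. Lower to about 8 mm and close.

Emit:
{"name": "send_rows", "arguments": {
  "rows": [0,0,-5,0,0,0,1,0,0,-4,0,0,0,1,0,0,-2,0,0,0,1,0,0,0,0,0,0,0.5,0,0,0,0,0,0,0,0,0,0,0,0,0,0,0,0,0,0,0,0,0,0,0,0,0,0,0,0]
}}

```text
time: 7.65
tool_pos: [0.5269, -0.3032, 0.0095]
ee_rot: [3.142, -0.0, 0.208]
wrist_force: [0.7, -0.2, -0.4]
width: 0.0472
```

Emit:
{"name": "send_rows", "arguments": {
  "rows": [0,0,0,0,0,0,0,0,0,0,0,0,0,0,0,0,0,0,0,0,0,0,0,0,0,0,0,0,0,0,2,0,0,0,0,0,0,4,0,0,0,0,0,0,10,0,0,0,0,0,0,14,0,0,0,0]
}}

```text
time: 8.65
tool_pos: [0.5268, -0.3031, 0.0402]
ee_rot: [-3.141, 0.0, 0.208]
wrist_force: [-0.7, -0.9, -1.9]
width: 0.0293
```

```bash
cat > m4.py <<'E'
from bench import *
from h import *
s=snapshot("wrist")
A,B=[wcam(s,np.load(f)["pos"],np.load(f)["rot"]) for f in("w1.npz","w2.npz")]
X1=[(-180,65,22),(-180,-65,22),(-180,-19,22),(-180,-22,17),(-180,-58,17)]
p1=[P(c,4,230,180) for c in[(159,395),(547,396),(413,395),(417,388),(524,388)]]
# groove-floor edges in w1a bottom row as lateral check are printed instead
X2=[(160,65,22),(160,-65,22),(180,65,78),(180,-65,78)]
p2=[P(c,4,230,0) for c in[(133,362),(579,362),(88,250),(622,252)]]
p,r=fit([(A,X1,p1),(B,X2,p2)],[.592,.178,0,-2.93]); print(p.round(4),np.degrees(p[3]));print(r.round(1).tolist())
print(tf(p,[(20,-40,17),(-5,-40,17),(160,-40,27)]).round(4))
# groove floor edges at x=145 in w2a crop
for y,z in((-19,22),(-22,17),(-58,17),(-61,22)):
  q=proj(B,tf(p,[(130,y,z)]))[0]; print(y,z,((q-[230,0]+.5)*4-.5).round(0))
E
python3 m4.py
```

```text
[ 5.9440e-01  1.8080e-01 -7.0000e-04 -2.9333e+00] -168.0662664452209
[[0.4, -0.4], [0.0, -0.2], [-0.7, -0.1], [0.4, -0.2], [0.1, -0.0], [-0.5, 0.2], [0.3, 0.8], [-0.7, -0.3], [0.7, 0.0]]
[[0.5665 0.2158 0.0163]
 [0.591  0.221  0.0163]
 [0.4296 0.1869 0.0263]]
-19 22 [420. 472.]
-22 17 [429. 473.]
-58 17 [549. 473.]
-61 22 [562. 473.]
```

Emit:
{"name": "send_rows", "arguments": {
  "rows": [0,0,30,0,0,0,0,0,0,50,0,0,0,0,2,15,40,0,0,3,0,4,30,40,0,0,6,0,5,40,0,0,0,7,0,5,40,0,0,0,7,0,5,40,0,0,0,7,0,5,40,0,0,0,7,0]
}}

```text
time: 9.7
tool_pos: [0.5531, -0.0969, 0.2005]
ee_rot: [3.14, -0.001, 0.858]
wrist_force: [0.2, -1.0, -0.8]
width: 0.0295
```

Emit:
{"name": "send_rows", "arguments": {
  "rows": [5,40,0,0,0,7,0,5,40,0,0,0,7,0,5,40,0,0,0,7,0,5,40,0,0,0,7,0,5,40,0,0,0,7,0,5,40,0,0,0,7,0,5,40,0,0,0,7,0,5,37,0,0,0,4,0]
}}

```text
time: 10.7
tool_pos: [0.5931, 0.2203, 0.2004]
ee_rot: [3.14, -0.0, 1.782]
wrist_force: [0.5, 0.0, -1.3]
width: 0.0295
```

Emit:
{"name": "send_rows", "arguments": {
  "rows": [0,0,0,0,0,0,0,0,0,0,0,0,0,0,0,0,0,0,0,0,0,0,0,0,0,0,0,0,0,0,0,0,0,0,0,0,0,0,0,0,0,0,0,0,0,0,0,0,0,0,0,0,0,0,0,0]
}}

```text
time: 11.7
tool_pos: [0.5929, 0.2189, 0.1995]
ee_rot: [-3.142, -0.0, 1.779]
wrist_force: [-0.7, -1.0, -1.8]
width: 0.0293
```

Emit:
{"name": "send_rows", "arguments": {
  "rows": [0,2.5,-20,0,0,0,0,0,0,-30,0,0,0,0,0,0,-30,0,0,0,0,0,0,-30,0,0,0,0,0,0,-20,0,0,0,0,0,0,-15,0,0,0,0,0,0,0,0,0,0,0,0,0,0,0,0,0,0]
}}

```text
time: 12.7
tool_pos: [0.5938, 0.2216, 0.0558]
ee_rot: [3.139, -0.0, 1.779]
wrist_force: [-0.9, -0.5, -1.4]
width: 0.0296
```

```bash
python3 - <<'E'
from bench import *
import cv2,json,numpy as np
from h import *
o=get_obs(); print(o["tool_pos"],np.degrees(o["ee_rot"]),o["time"],o["wrist_force"])
for n in("wrist","side","top"):
  s=snapshot(n); cv2.imwrite(f"pics/{n}5.png",s["color"][:,:,::-1])
crop("pics/side5.png",235,120,145,95,5,"pics/side5a.png")
crop("pics/wrist5.png",240,0,160,120,5,"pics/wrist5a.png")
E
```

```text
[0.59379184 0.22157272 0.05579179] [ 1.79869184e+02 -1.27044425e-02  1.01938832e+02] 12.7 [-0.8787659  -0.51218825 -1.36608399]
```

View pics/wrist5.png

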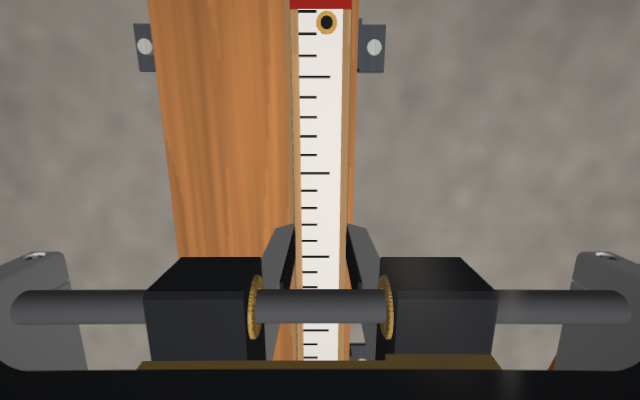

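View pics/side5a.png

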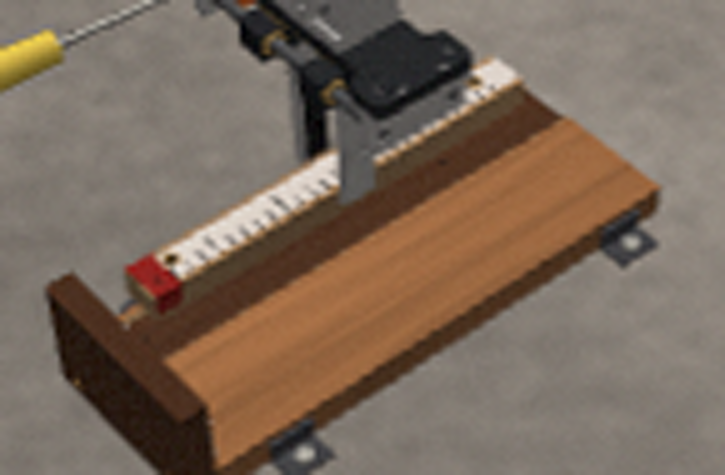

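View pics/wrist5a.png

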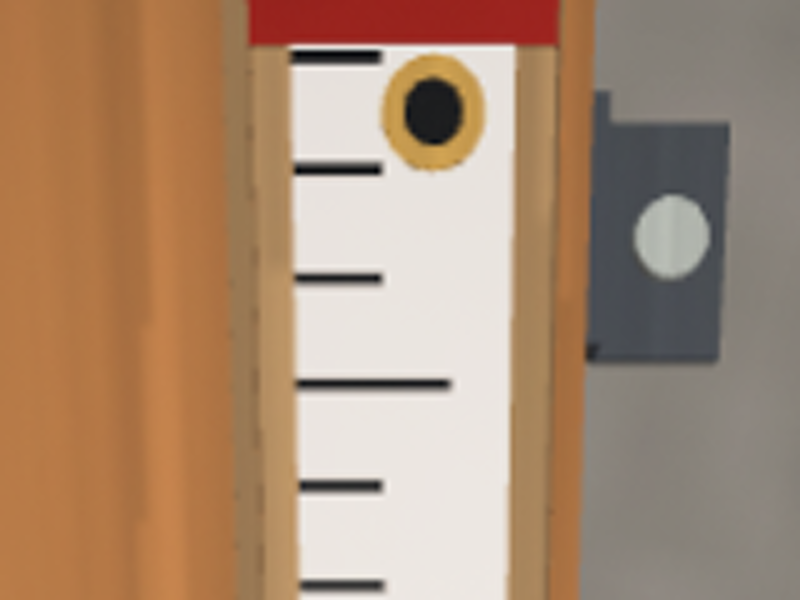

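```bash
python3 - <<'E'
from bench import *
from h import *
o=get_obs(); s=snapshot("wrist"); A=wcam(s,o["tool_pos"],o["ee_rot"]); print(o["tool_pos"])
def ray(c,z):
    uv=np.array([[P(c,5,240,0)]]); n=cv2.undistortPoints(uv,A['intrinsics'],A['distortion'])[0,0]
    R=cv2.Rodrigues(A['rvec'])[0]; C=-R.T@A['tvec']; d=R.T@np.r_[n,1]; return C+d*(z-C[2])/d[2]
th=-2.9333; c,sn=np.cos(th),np.sin(th); b=np.array([.5944,.1808])
for n,px,z in(("deck -65",(588,300),.0215),("deck -19",(228,300),.0215),("rail L",(262,300),.067),("rail R",(554,300),.067),("deck -65 b",(595,40),.0215),("deck -19b",(221,40),.0215),("rail Lb",(249,40),.067),("rail Rb",(558,40),.067)):
    w=ray(px,z)[:2]-b; print(n,((c*w[0]+sn*w[1])*1e3).round(1),((-sn*w[0]+c*w[1])*1e3).round(1))
E
```

```text
[0.59378553 0.22155192 0.05597466]
deck -65 100.3 -62.3
deck -19 100.3 -15.8
rail L 91.8 -24.1
rail R 91.8 -53.8
deck -65 b 130.1 -62.3
deck -19b 130.1 -15.8
rail Lb 115.2 -23.4
rail Rb 115.2 -53.6
```

Emit:
{"name": "send_rows", "arguments": {
  "rows": [0.3,-1.3,-5,0,0,0,0,0,0,-6,0,0,0,0,0,0,-6,0,0,0,0,0,0,-3,0,0,0,0,0,0,0,0,0,0,0,0,0,0,0,0,0,0,0,0,0,0,0,0,0,0,0,0,0,0,0,0]
}}

```text
time: 13.9
tool_pos: [0.5934, 0.2201, 0.0348]
ee_rot: [3.141, -0.0, 1.779]
wrist_force: [0.2, -0.4, -1.2]
width: 0.0298
```

```bash
python3 - <<'E'
from bench import *
import cv2,json,numpy as np
from h import *
o=get_obs(); print(o["tool_pos"],np.degrees(o["ee_rot"]),o["time"],o["wrist_force"])
for n in("wrist","side"):
  s=snapshot(n); cv2.imwrite(f"pics/{n}6.png",s["color"][:,:,::-1])
crop("pics/side6.png",235,120,145,95,5,"pics/side6a.png")
crop("pics/wrist6.png",240,0,160,120,5,"pics/wrist6a.png")
E
```

```text
[0.5933805  0.22006579 0.03478078] [ 1.79972698e+02 -7.45311588e-03  1.01939165e+02] 13.9 [ 0.24811008 -0.38102392 -1.19496568]
```

View pics/side6a.png

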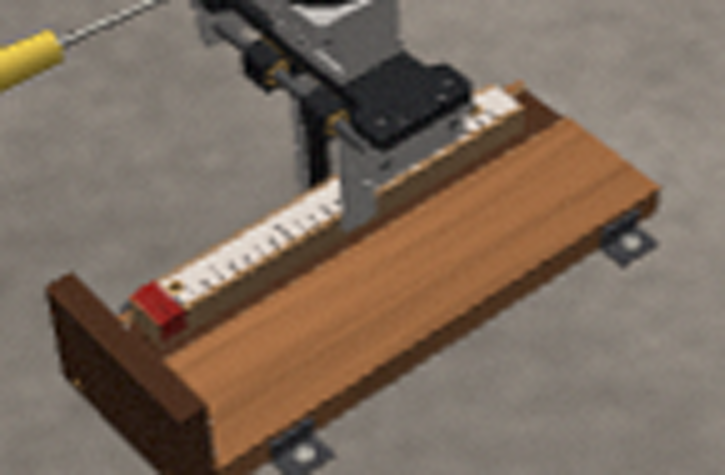

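View pics/wrist6a.png

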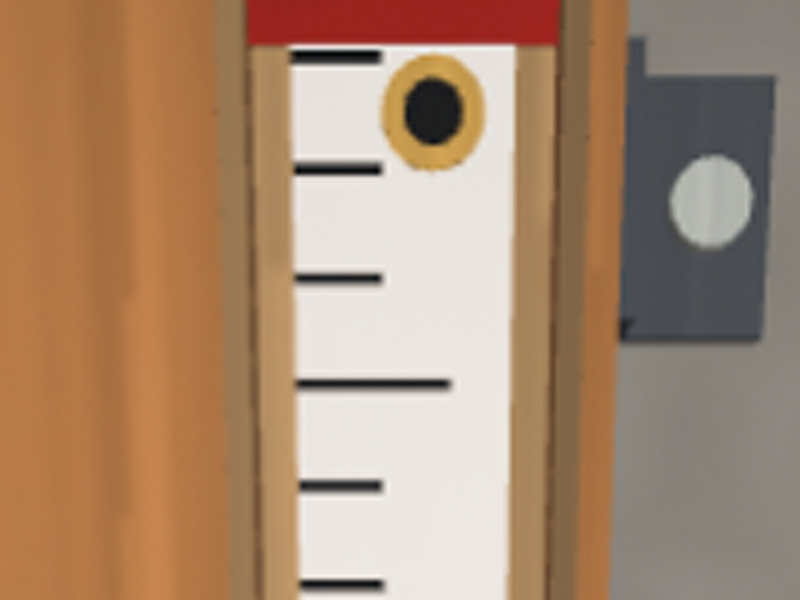

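Emit:
{"name": "send_rows", "arguments": {
  "rows": [0,0,-1,0,0,0,0,0,0,-1,0,0,0,0,0,0,-1,0,0,0,0,0,0,-1,0,0,0,0,0,0,-1,0,0,0,0,0,0,-1,0,0,0,0,0,0,-0.5,0,0,0,0,0,0,0,0,0,0,0]
}}

```text
time: 15.0
tool_pos: [0.5932, 0.22, 0.028]
ee_rot: [-3.142, -0.0, 1.779]
wrist_force: [0.5, -0.6, -0.6]
width: 0.0296
```

Emit:
{"name": "send_rows", "arguments": {
  "rows": [0,0,-0.5,0,0,0,0,0,0,0,0,0,0,0,0,0,-0.5,0,0,0,0,0,0,0,0,0,0,0,0,0,-0.5,0,0,0,0,0,0,0,0,0,0,0,0,0,0,0,0,0,0,0,0,0,0,0,0,0]
}}

```text
time: 16.0
tool_pos: [0.5932, 0.22, 0.0265]
ee_rot: [3.142, -0.0, 1.779]
wrist_force: [0.5, 0.3, -0.8]
width: 0.0296
```

Emit:
{"name": "send_rows", "arguments": {
  "rows": [0,0,-0.3,0,0,0,0,0,0,0,0,0,0,0,0,0,-0.3,0,0,0,0,0,0,0,0,0,0,0,0,0,0,0,0,0,0,0,0,0,0,0,0,0,0,0,0,0,0,0,0,0,0,0,0,0,0,0]
}}

```text
time: 17.0
tool_pos: [0.5933, 0.22, 0.0265]
ee_rot: [3.141, -0.0, 1.779]
wrist_force: [-2.2, -0.6, 5.6]
width: 0.0297
```

Emit:
{"name": "send_rows", "arguments": {
  "rows": [0,0,0.4,0,0,0,0,-2.4,-0.5,0,0,0,0,0,-2.9,-0.6,0,0,0,0,0,-2.9,-0.6,0,0,0,0,0,-2.9,-0.6,0,0,0,0,0,-2.9,-0.6,0,0,0,0,0,-2.9,-0.6,0,0,0,0,0,-1,-0.2,0,0,0,0,0]
}}

```text
time: 18.0
tool_pos: [0.5753, 0.2163, 0.0265]
ee_rot: [3.141, -0.0, 1.779]
wrist_force: [2.9, 1.1, 3.0]
width: 0.0296
```

```bash
python3 - <<'E'
from bench import *
import cv2,json,numpy as np
from h import *
o=get_obs(); print(o["tool_pos"],np.degrees(o["ee_rot"]),o["time"],o["wrist_force"])
for n in("wrist","side","top"):
  s=snapshot(n); cv2.imwrite(f"pics/{n}7.png",s["color"][:,:,::-1])
crop("pics/side7.png",235,120,145,95,5,"pics/side7a.png")
crop("pics/wrist7.png",240,0,160,120,5,"pics/wrist7a.png")
crop("pics/top7.png",245,115,100,145,4,"pics/top7a.png")
E
```

```text
[0.57528688 0.21634785 0.02648604] [ 1.79972558e+02 -7.12226164e-03  1.01942380e+02] 18.0 [2.9371676  1.10249606 2.95106237]
```

View pics/side7a.png

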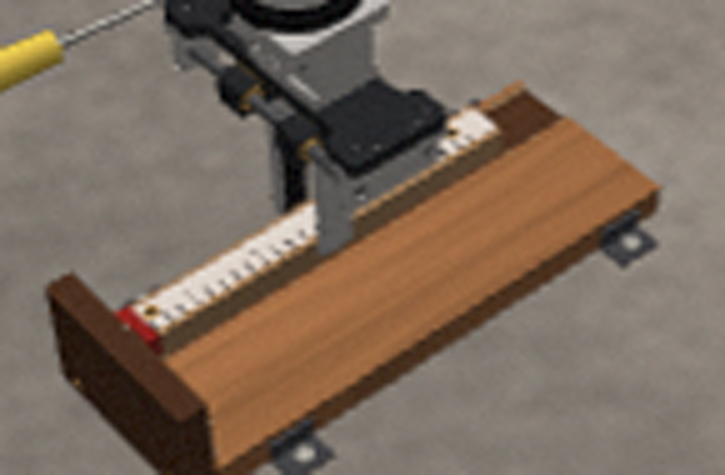

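View pics/wrist7a.png

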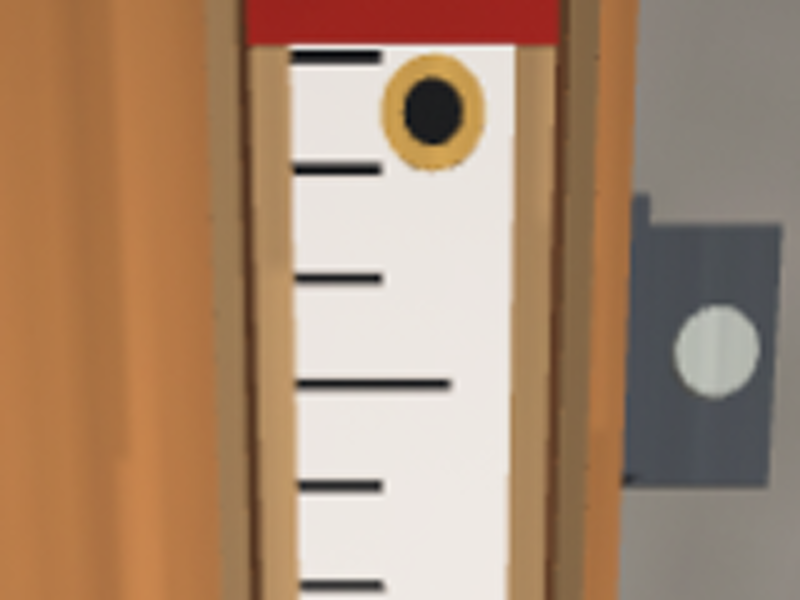

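View pics/top7a.png

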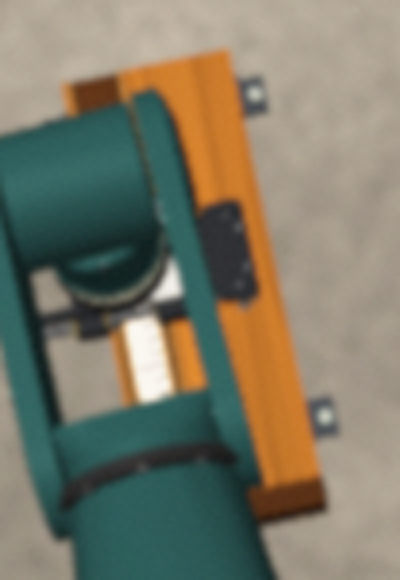

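Emit:
{"name": "send_rows", "arguments": {
  "rows": [-0.6,-0.1,0,0,0,0,0,-0.6,-0.1,0,0,0,0,0,-0.6,-0.1,0,0,0,0,0,-0.6,-0.2,0,0,0,0,0,-0.6,-0.1,0,0,0,0,0,-0.6,-0.1,0,0,0,0,0,-0.6,-0.2,0,0,0,0,0,0,0,0,0,0,0,0]
}}

```text
time: 19.15
tool_pos: [0.5712, 0.2155, 0.0265]
ee_rot: [3.141, -0.0, 1.779]
wrist_force: [2.6, 1.1, 3.7]
width: 0.0296
```

Emit:
{"name": "send_rows", "arguments": {
  "rows": [-0.4,-0.1,0,0,0,0,0,-0.4,-0.1,0,0,0,0,0,-0.4,-0.1,0,0,0,0,0,-0.4,-0.1,0,0,0,0,0,0,0,0,0,0,0,0,0,0,0,0,0,0,0,0,0,0,0,0,0,0,0,0,0,0,0,0,0]
}}

```text
time: 20.15
tool_pos: [0.5696, 0.215, 0.0265]
ee_rot: [3.141, -0.0, 1.779]
wrist_force: [3.2, -0.3, 4.9]
width: 0.0298
```

Emit:
{"name": "send_rows", "arguments": {
  "rows": [0,0,0.3,0,0,0,0,-0.3,-0.1,0,0,0,0,0,-0.3,0,0,0,0,0,0,-0.3,-0.1,0,0,0,0,0,-0.3,-0.1,0,0,0,0,0,0,0,0,0,0,0,0,0,0,0,0,0,0,0,0,0,0,0,0,0,0]
}}

```text
time: 21.15
tool_pos: [0.5681, 0.2147, 0.0265]
ee_rot: [-3.141, -0.0, 1.779]
wrist_force: [2.5, 0.0, 4.4]
width: 0.0299
```

Emit:
{"name": "send_rows", "arguments": {
  "rows": [0,0,0.3,0,0,0,0,-0.3,-0.1,0,0,0,0,0,-0.3,0,0,0,0,0,0,-0.3,-0.1,0,0,0,0,0,0,0,0,0,0,0,0,0,0,0,0,0,0,0,0,0,0,0,0,0,0,0,0,0,0,0,0,0]
}}

```text
time: 22.15
tool_pos: [0.5674, 0.2144, 0.0266]
ee_rot: [-3.141, 0.0, 1.779]
wrist_force: [3.6, 0.4, -1.9]
width: 0.0293
```

```bash
python3 - <<'E'
from bench import *
from h import *
o=get_obs(); print(o["time"],o["tool_pos"],o["wrist_force"],o["wrist_torque"])
s=snapshot("side"); cv2.imwrite("pics/side8.png",s["color"][:,:,::-1]); crop("pics/side8.png",240,165,60,50,10,"pics/side8a.png")
o=get_obs(); print(o["time"],o["tool_pos"],o["wrist_force"])
E
```

```text
22.15 [0.56735964 0.21442435 0.02656084] [ 3.56286098  0.42546101 -1.88814568] [ 0.09516608 -0.7427068   0.01436212]
22.2 [0.56739377 0.21443392 0.02665895] [ 3.36667008  1.01771956 -2.18163383]
```

View pics/side8a.png

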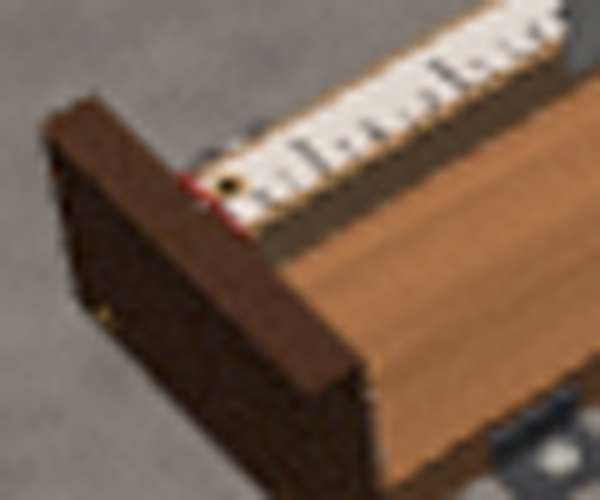

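Emit:
{"name": "send_rows", "arguments": {
  "rows": [0,0,-0.2,0,0,0,0,0,0,0,0,0,0,0,-0.2,0,0,0,0,0,0,0,0,0,0,0,0,0,0,0,0,0,0,0,0,0,0,0,0,0,0,0,0,0,0,0,0,0,0,0,0,0,0,0,0,0]
}}

```text
time: 23.2
tool_pos: [0.5674, 0.2145, 0.0268]
ee_rot: [3.141, -0.0, 1.779]
wrist_force: [5.2, -0.2, -2.3]
width: 0.0296
```

```bash
cat > r.py <<'E'
from bench import *
import numpy as np
o=get_obs(); u=np.array([-.9784,-.2067,0]); f=o["wrist_force"]
print(o["time"],o["tool_pos"].round(5),f.round(2),"push",(-f@u).round(2),"lat",(f@[-.2067,.9784,0]).round(2))
E
python3 r.py
```

```text
23.2 [0.56735 0.21455 0.02678] [ 5.15 -0.24 -2.28] push 4.99 lat -1.3
```

Emit:
{"name": "send_rows", "arguments": {
  "rows": [0,0,-0.2,0,0,0,0,0,0,-0.2,0,0,0,0,0,0,0,0,0,0,0,0,0,0,0,0,0,0,0,0,0,0,0,0,0,0,0,0,0,0,0,0,0,0,0,0,0,0,0,0,0,0,0,0,0,0]
}}

```text
time: 24.2
tool_pos: [0.5674, 0.2146, 0.0265]
ee_rot: [3.141, -0.0, 1.779]
wrist_force: [4.7, 0.6, -0.1]
width: 0.0297
```

```bash
python3 r.py
```

```text
24.2 [0.56737 0.21455 0.02649] [ 4.68  0.6  -0.14] push 4.71 lat -0.38
```

Emit:
{"name": "send_rows", "arguments": {
  "rows": [0,0,-0.1,0,0,0,0,-0.2,0,0,0,0,0,0,0,0,0,0,0,0,0,-0.2,-0.1,0,0,0,0,0,0,0,0,0,0,0,0,0,0,0,0,0,0,0,0,0,0,0,0,0,0,0,0,0,0,0,0,0]
}}

```text
time: 25.2
tool_pos: [0.5674, 0.2145, 0.0265]
ee_rot: [3.14, -0.0, 1.779]
wrist_force: [5.2, 0.4, 0.4]
width: 0.0296
```

```bash
python3 r.py
```

```text
25.2 [0.56735 0.21451 0.02647] [5.24 0.38 0.36] push 5.21 lat -0.71
```

Emit:
{"name": "send_rows", "arguments": {
  "rows": [-0.2,0,0,0,0,0,0,0,0,0,0,0,0,0,-0.2,-0.1,0,0,0,0,0,0,0,0,0,0,0,0,0,0,0,0,0,0,0,0,0,0,0,0,0,0,0,0,0,0,0,0,0,0,0,0,0,0,0,0]
}}

```text
time: 26.2
tool_pos: [0.5673, 0.2145, 0.0265]
ee_rot: [3.139, -0.0, 1.779]
wrist_force: [7.1, 0.4, 0.0]
width: 0.0296
```

```bash
python3 r.py
```

```text
26.2 [0.56735 0.21455 0.02649] [7.15 0.39 0.01] push 7.07 lat -1.09
```

Emit:
{"name": "send_rows", "arguments": {
  "rows": [-0.2,0,0,0,0,0,0,-0.2,-0.1,0,0,0,0,0,-0.2,0,0,0,0,0,0,0,0,0,0,0,0,0,0,0,0,0,0,0,0,0,0,0,0,0,0,0,0,0,0,0,0,0,0,0,0,0,0,0,0,0]
}}

```text
time: 27.2
tool_pos: [0.5674, 0.2145, 0.0265]
ee_rot: [3.138, -0.0, 1.779]
wrist_force: [7.7, 0.9, -0.9]
width: 0.0294
```

```bash
python3 r.py
```

```text
27.2 [0.56737 0.2145  0.02654] [ 7.68  0.9  -0.92] push 7.7 lat -0.71
```

Emit:
{"name": "send_rows", "arguments": {
  "rows": [-0.2,0,-0.2,0,0,0,0,-0.2,-0.1,0,0,0,0,0,-0.2,0,0,0,0,0,0,0,0,0,0,0,0,0,0,0,0,0,0,0,0,0,0,0,0,0,0,0,0,0,0,0,0,0,0,0,0,0,0,0,0,0]
}}

```text
time: 28.2
tool_pos: [0.5673, 0.2145, 0.0266]
ee_rot: [3.137, -0.0, 1.779]
wrist_force: [9.3, 0.2, -1.0]
width: 0.0296
```

```bash
python3 r.py
```

```text
28.2 [0.56734 0.2145  0.02663] [ 9.3   0.24 -1.01] push 9.15 lat -1.69
```

Emit:
{"name": "send_rows", "arguments": {
  "rows": [0,0,-0.1,0,0.1,0,0,0,0,-0.1,-0.05,0.15,0,0,0,0,0,0,0,0,0,0,0,0,0,0,0,0,0,0,0,0,0,0,0,0,0,0,0,0,0,0,0,0,0,0,0,0,0,0,0,0,0,0,0,0]
}}

```text
time: 29.2
tool_pos: [0.5673, 0.2145, 0.0265]
ee_rot: [3.141, -0.0, 1.779]
wrist_force: [8.9, 1.1, -0.5]
width: 0.0294
```

```bash
python3 r.py
```

```text
29.2 [0.56734 0.2145  0.0265 ] [ 8.87  1.1  -0.52] push 8.91 lat -0.76
```

Emit:
{"name": "send_rows", "arguments": {
  "rows": [-0.2,0,-0.1,0,0,0,0,-0.2,-0.1,-0.1,0,0,0,0,0,0,0,0,0,0,0,0,0,0,0,0,0,0,0,0,0,0,0,0,0,0,0,0,0,0,0,0,0,0,0,0,0,0,0,0,0,0,0,0,0,0]
}}

```text
time: 30.2
tool_pos: [0.5673, 0.2145, 0.0265]
ee_rot: [3.14, -0.0, 1.779]
wrist_force: [9.6, 2.0, -1.0]
width: 0.0297
```

```bash
python3 r.py
```

```text
30.2 [0.56731 0.21448 0.02646] [ 9.56  1.99 -0.97] push 9.77 lat -0.03
```

Emit:
{"name": "send_rows", "arguments": {
  "rows": [0,0,-0.1,0,0,0,0,0,0,0,0,0,0,0,0,0,0,0,0,0,0,0,0,0,0,0,0,0,0,0,0,0,0,0,0,0,0,0,0,0,0,0,0,0,0,0,0,0,0,0,0,0,0,0,0,0]
}}

```text
time: 31.2
tool_pos: [0.5673, 0.2145, 0.0265]
ee_rot: [3.14, -0.0, 1.779]
wrist_force: [9.4, 1.9, -0.2]
width: 0.0296
```

```bash
cat > r2.py <<'E'
from bench import *
from h import *
import sys
for i in range(4):
    o=get_obs(); u=np.array([-.9784,-.2067,0]); f=o["wrist_force"]
    print(o["time"],o["tool_pos"].round(5),f.round(2),"push",(-f@u).round(2),np.degrees(o["ee_rot"]).round(2))
    n="wrist" if i%2 else "side"
    s=snapshot(n); cv2.imwrite(f"pics/{n}{sys.argv[1]}.png",s["color"][:,:,::-1])
crop(f"pics/side{sys.argv[1]}.png",235,120,145,95,5,f"pics/side{sys.argv[1]}a.png")
E
python3 r2.py 9
```

```text
31.2 [0.56732 0.21452 0.02651] [ 9.36  1.94 -0.19] push 9.56 [ 1.7991e+02 -2.0000e-02  1.0193e+02]
31.25 [0.56731 0.2145  0.02648] [ 8.51  1.17 -0.83] push 8.57 [ 1.7991e+02 -2.0000e-02  1.0193e+02]
31.3 [0.56731 0.21448 0.02647] [ 8.67  1.87 -0.03] push 8.87 [ 1.7991e+02 -1.0000e-02  1.0193e+02]
31.35 [0.56733 0.2145  0.02651] [9.01 1.36 0.59] push 9.1 [ 1.7991e+02 -2.0000e-02  1.0193e+02]
```

View pics/side9a.png

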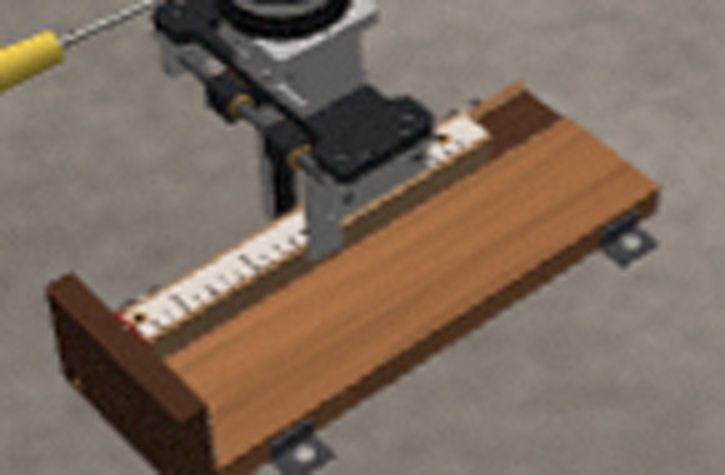

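View pics/wrist9.png

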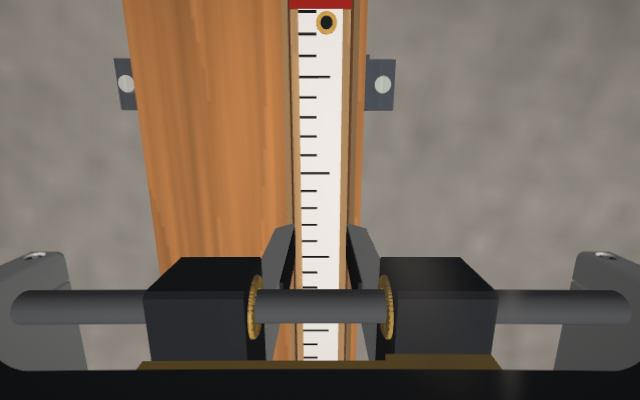

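Emit:
{"name": "send_rows", "arguments": {
  "rows": [-0.2,0,0,0,0,0,0,-0.2,-0.1,0,0,0,0,0,0,0,0,0,0,0,0,0,0,0,0,0,0,0,0,0,0,0,0,0,0,0,0,0,0,0,0,0,0,0,0,0,0,0,0,0,0,0,0,0,0,0]
}}

```text
time: 32.4
tool_pos: [0.5673, 0.2145, 0.0265]
ee_rot: [3.139, -0.0, 1.779]
wrist_force: [10.0, 2.0, -0.7]
width: 0.0294
```

```bash
python3 r2.py 10
```

```text
32.4 [0.56734 0.21447 0.02655] [10.01  2.02 -0.69] push 10.21 [ 1.7985e+02 -2.0000e-02  1.0192e+02]
32.45 [0.56734 0.21447 0.02652] [ 9.96  1.57 -1.56] push 10.06 [ 1.7985e+02 -2.0000e-02  1.0193e+02]
32.5 [0.56734 0.21447 0.02653] [ 9.67  1.2  -1.07] push 9.7 [ 1.7985e+02 -2.0000e-02  1.0192e+02]
32.55 [0.56732 0.21449 0.02651] [10.17  1.39 -0.75] push 10.24 [ 1.7986e+02 -2.0000e-02  1.0193e+02]
```

Emit:
{"name": "send_rows", "arguments": {
  "rows": [0,0,-0.2,0,0,0,0,0,0,0,0,0,0,0,0,0,0,0,0,0,0,0,0,0,0,0,0,0,0,0,0,0,0,0,0,0,0,0,0,0,0,0,0,0,0,0,0,0,0,0,0,0,0,0,0,0]
}}

```text
time: 33.6
tool_pos: [0.5673, 0.2145, 0.0265]
ee_rot: [3.139, -0.0, 1.779]
wrist_force: [9.6, 1.9, 0.4]
width: 0.0299
```

Emit:
{"name": "send_rows", "arguments": {
  "rows": [0,0,0,0,0,0,0,0,0,0,0,0,0,0,0,0,0,0,0,0,0,0,0,0,0,0,0,0,0,0,0,0,0,0,0,0,0,0,0,0,0,0,0,0,0,0,0,0,0,0,0,0,0,0,0,0]
}}

```text
time: 34.6
tool_pos: [0.5673, 0.2145, 0.0265]
ee_rot: [3.139, -0.0, 1.779]
wrist_force: [9.7, 1.5, 0.1]
width: 0.0298
```

```bash
python3 r2.py 11
```

```text
34.6 [0.56734 0.21446 0.02649] [9.71 1.48 0.09] push 9.81 [ 1.7985e+02 -2.0000e-02  1.0192e+02]
34.65 [0.56733 0.21451 0.02651] [8.78 1.41 0.27] push 8.88 [ 1.7985e+02 -2.0000e-02  1.0193e+02]
34.7 [0.56731 0.21449 0.02648] [9.57 1.94 0.27] push 9.77 [ 1.7985e+02 -2.0000e-02  1.0193e+02]
34.75 [0.56731 0.2145  0.02647] [9.26 1.28 0.27] push 9.32 [ 1.7985e+02 -2.0000e-02  1.0193e+02]
```

Emit:
{"name": "send_rows", "arguments": {
  "rows": [-0.2,0,0,0,0,0,0,0,0,0,0,0,0,0,0,0,0,0,0,0,0,0,0,0,0,0,0,0,0,0,0,0,0,0,0,0,0,0,0,0,0,0,0,0,0,0,0,0,0,0,0,0,0,0,0,0]
}}

```text
time: 35.8
tool_pos: [0.5673, 0.2145, 0.0265]
ee_rot: [3.139, -0.0, 1.779]
wrist_force: [9.7, 1.4, 0.5]
width: 0.0298
```

Emit:
{"name": "send_rows", "arguments": {
  "rows": [0,0,0,0,0,0,0,0,0,0,0,0,0,0,0,0,0,0,0,0,0,0,0,0,0,0,0,0,0,0,0,0,0,0,0,0,0,0,0,0,0,0,0,0,0,0,0,0,0,0,0,0,0,0,0,0]
}}

```text
time: 36.8
tool_pos: [0.5673, 0.2145, 0.0265]
ee_rot: [3.139, -0.0, 1.779]
wrist_force: [10.2, 1.0, -0.7]
width: 0.0296
```

Emit:
{"name": "send_rows", "arguments": {
  "rows": [0,0,0,0,0,0,0,0,0,0,0,0,0,0,0,0,0,0,0,0,0,0,0,0,0,0,0,0,0,0,0,0,0,0,0,0,0,0,0,0,0,0,0,0,0,0,0,0,0,0,0,0,0,0,0,0]
}}

```text
time: 37.8
tool_pos: [0.5673, 0.2145, 0.0265]
ee_rot: [3.139, -0.0, 1.779]
wrist_force: [9.8, 1.5, -0.2]
width: 0.0297
```

Emit:
{"name": "send_rows", "arguments": {
  "rows": [0,0,0,0,0,0,0,0,0,0,0,0,0,0,0,0,0,0,0,0,0,0,0,0,0,0,0,0,0,0,0,0,0,0,0,0,0,0,0,0,0,0,0,0,0,0,0,0,0,0,0,0,0,0,0,0]
}}

```text
time: 38.8
tool_pos: [0.5674, 0.2145, 0.0265]
ee_rot: [3.138, -0.0, 1.779]
wrist_force: [9.8, 1.6, 0.0]
width: 0.0299
```

Emit:
{"name": "send_rows", "arguments": {
  "rows": [0,0,0,0,0,0,0,0,0,0,0,0,0,0,0,0,0,0,0,0,0,0,0,0,0,0,0,0,0,0,0,0,0,0,0,0,0,0,0,0,0,0,0,0,0,0,0,0,0,0,0,0,0,0,0,0]
}}

```text
time: 39.8
tool_pos: [0.5673, 0.2145, 0.0265]
ee_rot: [3.139, -0.0, 1.779]
wrist_force: [9.8, 1.4, 0.1]
width: 0.0299
```

```bash
python3 r2.py 12
```

```text
39.8 [0.56731 0.21448 0.02651] [9.77 1.38 0.15] push 9.84 [ 1.7983e+02 -2.0000e-02  1.0192e+02]
39.85 [0.56732 0.21449 0.02647] [ 9.65  1.34 -0.68] push 9.72 [ 1.7983e+02 -2.0000e-02  1.0193e+02]
39.9 [0.56731 0.21448 0.0265 ] [9.8  1.01 0.25] push 9.8 [ 1.7983e+02 -1.0000e-02  1.0193e+02]
39.95 [0.56734 0.21447 0.02651] [9.79 2.06 0.01] push 10.0 [ 1.7983e+02 -1.0000e-02  1.0193e+02]
```

View pics/side12.png

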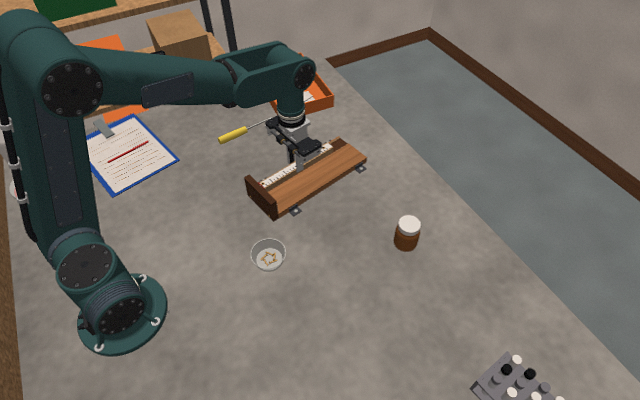

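The push has held at about 9.8 N for 4 s. The bowl (268,255), jar (407,233) and screwdriver (232,133) have not moved. Handing in.

```bash
python3 -c "
from bench import *
print(close_job())"
```

```text
the job is handed in; nothing more can be done
None
```

The rail is seated in the groove with its red zero end against the headpiece. I handed the job in at about 40 s with the arm still gripping and pressing it.

- **Grip and seating:** I gripped the rail at its middle (opening 29.6 mm), so both screw holes stay free. I lowered it about 27 mm short of the headpiece, and floor contact showed at about 6 N. I then slid it slowly until it butted.
- **Push:** the wrist force along the groove read 9.7–10.0 N over the last four seconds. The tool did not move, and the vertical force was near zero. No reading went above about 10.3 N.
- **Butt position:** the tool pose puts the zero end at about x = 159.5 mm on the board, against 160 nominal. The contact itself is hidden from the cameras by the headpiece and the arm, so it rests on this position, the stop and the force.
- **Other objects:** in the last picture the bowl, jar and screwdriver are where they started.

- **Disagreement in groove position:** two fits placed the groove about 2 mm apart sideways, because the pilot holes I used in the first are off-centre. I used a close-up from the wrist camera instead, and the rail went in centred.
- **Force margin:** the wrist reading includes any remaining groove drag, up to about 1 N, so the net push on the headpiece may be slightly under 10 N.
- **Tool tilt:** the tool leans about 0.2° under the load.

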